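# Snap the bearing cap onto the gantry's end housing

### The job

Take the red transit cover off the bearing housing and put it in the yellow tray, then set the large blue cap loosely on the housing's steel spigot, let go of it, and use the seating tool to press it steadily and squarely (no hammering) until it clicks fully home under both orange clips. Finally stand the seating tool back upright in its black stand. Leave the small blue cap and everything else on the bench where it is.

Things in the scene. Friction and masses are not known exactly. Their poses are not given: they have to be found in the camera images.
- housing: fixed aluminium block 150 (x) x 80 (y) x 40 mm, origin at the centre of its underside on the bench; a 120 mm stub of black extrusion, 34 mm high, leaves its +x end. On top, centred: steel spigot 70 (x) x 46 (y) mm, 17 mm high, then tapering to 59 x 35 mm at 27 mm. At each x end of the spigot stands an orange spring clip 19.5 mm high, 40 mm wide; the +y and -y sides are free
- clip_a (a joint): outward slide (m) of the orange spring clip at the housing's +x end: 0 sprung in (hooked or empty), up to 0.009 forced out. Its teeth, 46 mm from the housing's centre, have sloping tops that carry the loose cap's lip and flat undersides 9.5 mm above the block's top that hold the lip down once clicked. Pressing the cap home takes about 12 to 18 N in all
- clip_b (a joint): the same for the clip at the housing's -x end
- cover_mid (a point): red transit cover: loose shell 78 (x) x 54 (y) x 32 mm with a grip rib on top, 56 mm long along x, 14 mm thick along y, 31 mm high; 63 mm in all, 80 g. Point: its centre, 31.5 mm above its underside; the rib spans 0.5 to 31.5 mm above this point. It starts loose over the spigot, standing on the block's top, and lifts straight off
- tray: fixed yellow open tray, 160 (x) x 120 (y) x 30 mm outside, walls and floor 5 mm. Origin: centre of its underside
- cap_mid (a point): large blue cap, open below: 84 (x) x 60 (y) x 38 mm, at its foot a lip 8 mm thick, 8 mm out at each x end; 120 g; upright on the bench. Point: its centre, 19 mm up. Cavity 74 x 50 x 29 mm deep: 2 mm play a side on the spigot, x along the housing's x, either way round. Set loosely on the clips its underside is 14.5 mm above the block's top, fully home 0. Grasp its flat y sides, press its flat top
- press_mid (a point): seating tool: white round foot 60 mm across and 20 mm high, flat underneath, steel stem 32 mm across from 20 to 72 mm height, black rubber knob 40 mm across on top, 90 mm high in all, about 300 g. This point: its centre on its axis, 45 mm above its underside. Starts upright in the black stand
- stand: fixed black stand of the seating tool, a low open square tray 90 x 90 x 18 mm, walls and floor 5 mm. Origin: centre of its underside
- small_cap_mid (a point): small blue cap of another size, 60 x 44 x 30 mm, no lips, upright on the bench; not to be used or moved. This point: its centre
- screwdriver: bystander: screwdriver lying on the bench between robot and housing; origin under its middle
- wrench: bystander: wrench lying on the left of the mat; origin under its middle
- bottle: bystander: white bottle with red cap, 60 mm across, 130 mm high; origin at the centre of its underside
- jar: bystander: amber jar, 64 mm across, 70 mm high; origin at the centre of its underside
- small_reel: bystander: white component reel lying flat, 110 mm across, 14 mm high; origin at the centre of its underside
Not all that is in view belongs to the job. What is shaped like the part that bears press_mid but pink or turquoise is not meant.

How it is judged:
By the outcome, as a careful person would: the job done as asked, in the order asked, and still so for the second after the job is handed in, with the robot touching nothing.
It also fails if it takes over 72 s, if anything falls off the work surface, if the arm or the gripper's body presses on something with over 40 N, if the wrist force passes 120 N, or if a joint passes its speed limit or range.

### The arm

A 6-joint arm with a two-finger parallel gripper is mounted at the origin on the work surface. World frame = base frame: x ahead of the robot, y to its left, z up, the work surface at z = 0. Lengths are in m, angles in degrees, forces in N, time in s.
With the tool pointing down it reaches from about 0.4 to 0.825 m from the base axis. Payload 7 kg.
Tool frame: the origin (TCP) lies at the very end of the fingers, on their centre line; the grasp point (between the pads) lies 19 mm behind it (ctrl.grip_point_offset is the distance from the TCP to the grasp point, in m); x points along the fingers, z is the direction in which the jaws open and shut, and the axes are right-handed (so a half turn about x gives the same grasp; the last joint's range is limited). The gripper opens to 88 mm and grips with 3 to 60 N. Pads are 19 mm wide; open, the fingers measure 130 mm over their backs; the gripper's body (78 mm by 193 mm) begins 47 mm behind the grasp point.
Start: joints at [86.981, 20.546, 0.682, 0, -70.136, -16.507], TCP at [0.226, 0.636, 0.204] pointing down, gripper open.
Joint ranges: [-176.03, 176.03], [-82.01, 121.73], [-58.28, 71.71], [-173.87, 95.51], [-174.79, -0.11], [-173.66, 173.66]. Speed limits (degrees/s): [136.94, 136.94, 172.46, 180, 180, 180].

### API

Orientations are given as [roll, pitch, yaw] about the fixed x, y, z axes, in that order (R = Rz(yaw) Ry(pitch) Rx(roll)).
In Python, from plant import get_obs, snapshot, calibration, close_job, ctrl gives the robot as it stands.
- The arm moves only by the tool move_arm, never from a script. Its argument "commands" is a list that holds one entry, the list of rows, each a list of 4 numbers: the shift along the tool's x, y, z in cm, then the turn about the tool's x in rad. In form: [[[dx, dy, dz, spin], ...]]. A call has 1 to 8 rows; each row shifts and turns the commanded pose from where the row before left it, along the tool's axes as they then stand; what a row does not reach is not made up. A row lasts 1/10 s, in which the tool goes at most 50 mm and 8.59 degrees, less where a joint would pass 70% of its speed; a pose out of reach is approached as far as the arm can. A call with a gripper value outside its range is refused whole. "jaw" is the finger opening in cm, from 0 to 8.76, set as the call begins (left out, the last holds). The fingers move at their own pace and stop on an object; the grip force is fixed at half the most. Time passes only in rows, so rows that do not move let the fingers close. It gives the time, the measured TCP pose, the force and the opening at its end, in the units of the state.
- get_obs(): the state, without advancing time (a new reading comes with each control period).
- snapshot(name): name is "scene" or "side" or "wrist"; returns (picture, depth): 420x560x3 uint8, red, green, blue; 420x560 float32, m along the optical axis (not along the pixel's ray), 0 where there is no reading.
- calibration(name): a dict with "mtx" (3x3 intrinsics, pixels), "T" (4x4, takes a point from camera to world coordinates); the wrist camera has in their place "tool_from_camera" (4x4, takes a point from camera to tool coordinates, whose origin is the TCP and whose axes are the tool frame's). Camera axes: x right, y up, looking along -z (the intrinsics and any distortion apply to the point x, -y, -z); pixel columns grow to the right and rows downward; lengths in m; the calibration is good to about 2 mm. A picture is of the moment at which its call begins: read the wrist's pose just before it. calibration takes no time and is no camera call.
- close_job(): hands the job in, once; it reports no verdict.
The state is a dict: "clock": time; "joint_pos": joint angles; "qvel": joint speeds; "tau": joint torques, N m; "tool_pos": TCP position; "orientation": TCP orientation; "force": force on the tool from outside, world axes, zero at the start; "moment": the same for the moment, N m; "opening": finger opening in m.
Only numpy, scipy, OpenCV 4.12 (cv2) and the standard library are available. Lean on these libraries where they do the work, as an engineer would, in place of code of your own. Each camera call takes 0.05 s, during which the arm holds its last target. There are 200 camera calls.

## Working session

There is one attempt and no reset: what is moved stays moved. The work goes in short steps, Python scripts to look and compute and a tool call to move; the robot and the scene stay as the last step left them, time stands still between calls to the robot, and variables do not carry over. Pictures are saved under pics/ and viewed, about 8 in all and at most 12, crops included, and the job is handed in when it is done.

Besides the shell and the picture viewer there is one more tool, called as name(argument=value, ...), one argument or row to a line, values as JSON. move_arm: Moves the arm, as the interface text tells. Its arguments: {"type":"object","properties":{"commands":{"type":"array"},"jaw":{"type":"number"}},"required":["commands"]}

```bash
ls; mkdir -p pics
cat > h.py <<'E'
import numpy as np, cv2
from plant import get_obs, snapshot, calibration, close_job, ctrl
from scipy.spatial.transform import Rotation as R
def campose(name,obs=None):
    c=calibration(name)
    if name!='wrist': return c,np.array(c['T'])
    T=np.eye(4);T[:3,:3]=R.from_euler('xyz',obs['orientation'],degrees=True).as_matrix();T[:3,3]=obs['tool_pos']
    return c,T@np.array(c['tool_from_camera'])
def cap(name,fn):
    o=get_obs();p,d=snapshot(name);cv2.imwrite('pics/'+fn+'.png',p[:,:,::-1]);
    c,T=campose(name,o);np.savez('pics/'+fn+'.npz',p=p,d=d,T=T,K=c['mtx'],dist=np.array(c.get('dist',c.get('distortion',[0.]*5)),float))
    return p,d
def load(fn): return np.load('pics/'+fn+'.npz')
def ray(z,uv):
    n=cv2.undistortPoints(np.array(uv,float).reshape(-1,1,2),z['K'],z['dist']).reshape(-1,2)
    d=np.c_[n[:,0],-n[:,1],-np.ones(len(n))]
    return z['T'][:3,3],d@z['T'][:3,:3].T
def onplane(z,uv,h):
    o,d=ray(z,uv); return o+d*((h-o[2])/d[:,2])[:,None]
def cloud(z):
    d=z['d'];v,u=np.mgrid[:d.shape[0],:d.shape[1]]
    o,r=ray(z,np.c_[u.ravel(),v.ravel()]); return (o+r*d.reshape(-1,1)).reshape(*d.shape,3)
E
python3 - <<'E'
from h import *
for n in ('scene','side','wrist'):
    c=calibration(n);print(n,{k:(np.round(v,3).tolist() if not isinstance(v,str) else v) for k,v in c.items()}); cap(n,n+'0')
a=[cv2.imread(f'pics/{n}0.png') for n in('scene','side')]
cv2.imwrite('pics/both.png',cv2.resize(np.vstack(a),None,fx=.71,fy=.71))
print(get_obs())
E
```

```text
pics
scene {'mtx': [[397.362, 0.0, 282.683], [0.0, 397.362, 209.477], [0.0, 0.0, 1.0]], 'T': [[-0.139, -0.795, 0.59, 1.21], [0.99, -0.112, 0.082, 0.106], [0.001, 0.596, 0.803, 0.964], [0.0, 0.0, 0.0, 1.0]]}
side {'mtx': [[399.495, 0.0, 278.411], [0.0, 399.495, 209.262], [0.0, 0.0, 1.0]], 'T': [[0.748, 0.486, -0.452, -0.046], [-0.663, 0.559, -0.498, -0.644], [0.011, 0.672, 0.74, 1.051], [0.0, 0.0, 0.0, 1.0]]}
wrist {'mtx': [[362.102, 0.0, 271.95], [0.0, 362.102, 205.883], [0.0, 0.0, 1.0]], 'tool_from_camera': [[-0.001, 0.303, -0.953, -0.18], [0.002, 0.953, 0.303, 0.083], [1.0, -0.001, -0.001, 0.0], [0.0, 0.0, 0.0, 1.0]]}
{'clock': 0.15, 'joint_pos': array([ 8.69817268e+01,  2.05806663e+01,  6.46910166e-01, -1.19963495e-02,
       -7.01357471e+01, -1.65065469e+01]), 'qvel': array([-0.06396295, -0.11270774,  0.15740443,  0.04286322, -0.06565395,
        0.09499642]), 'tau': array([-2.27082914e-03, -5.83273029e+01,  2.93292511e+01,  7.00134337e+00,
        8.83091998e-03, -1.12087403e-04]), 'tool_pos': array([0.22551218, 0.63581053, 0.2032696 ]), 'orientation': array([   7.29009944,   89.92958729, -102.23880381]), 'force': array([ 0.56532376, -0.68341112, -0.02113053]), 'moment': array([ 0.0036072 , -0.03727504, -0.01866614]), 'opening': 0.08749547276118415}
```

View pics/scene0.png

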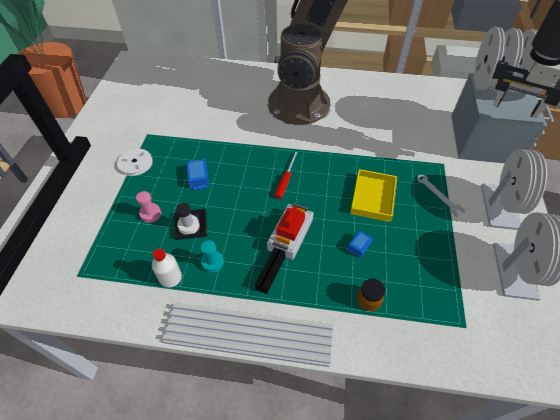

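View pics/side0.png

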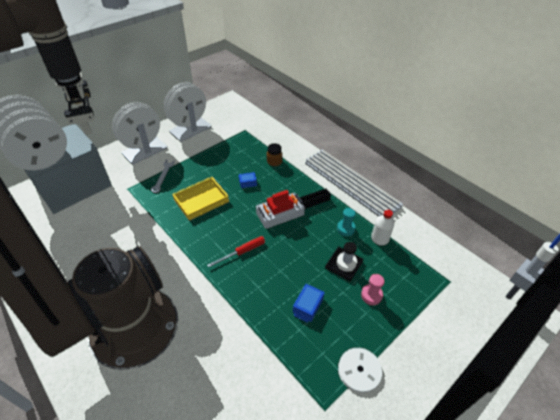

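Scene view: the housing with red cover is at (292,225), the tray at (374,195), the tool in its stand at (187,222), a blue cap at (198,174) and another at (360,244). Pink (149,207) and turquoise (211,256) are decoys. The side view agrees: blue at (309,302) and (248,181), tool at (347,258).

Run:
```python
from h import *
H={'blue':((100,110,60),(125,255,255)),'red':((0,170,80),(6,255,255)),'yellow':((22,150,100),(32,255,255)),'orange':((8,170,120),(20,255,255))}
for n in('scene0','side0'):
    z=load(n);P=cloud(z);hsv=cv2.cvtColor(z['p'],cv2.COLOR_RGB2HSV)
    for k,(a,b) in H.items():
        m=cv2.inRange(hsv,a,b);N,L,s,c=cv2.connectedComponentsWithStats(m)
        for i in range(1,N):
            if s[i,4]<40: continue
            q=P[(L==i)&(z['d']>0)]
            if len(q)<10: continue
            if not(0.2<np.median(q[:,0])<1 and abs(np.median(q[:,1]))<.7):continue
            zt=np.percentile(q[:,2],95);t=q[q[:,2]>zt-.012]
            r=cv2.minAreaRect((t[:,:2]*1000).astype(np.float32))
            print(n,k,'px',c[i].round(),s[i,4],'ztop %.3f zmin %.3f'%(zt,np.percentile(q[:,2],3)),'top',np.round(r[0]),np.round(r[1]),round(r[2],1))
    m=(P[...,2]>-.02)&(P[...,2]<.03)
z=load('scene0');P=cloud(z)
for uv in [(184,212),(187,232),(199,205),(279,236),(302,212),(270,270)]: print(uv,P[uv[1],uv[0]].round(3))
a=[cv2.resize(z['p'][y-35:y+35,x-45:x+45,::-1],(390,303),interpolation=cv2.INTER_CUBIC) for x,y in((198,174),(360,244),(187,222),(292,230))]
cv2.imwrite('pics/crop1.png',np.vstack([np.hstack(a[:2]),np.hstack(a[2:])])[:600])
```

```text
scene0 blue px [197. 174.] 574 ztop 0.041 zmin 0.002 top [ 412. -279.] [87. 60.] 20.1
scene0 blue px [359. 244.] 408 ztop 0.033 zmin 0.002 top [601. 238.] [44. 62.] 61.6
scene0 red px [282. 185.] 208 ztop 0.026 zmin 0.011 top [416.  -5.] [ 22. 103.] 81.1
scene0 red px [291. 223.] 605 ztop 0.104 zmin 0.045 top [588.  41.] [15. 58.] 73.4
scene0 red px [159. 254.] 112 ztop 0.132 zmin 0.117 top [ 770. -259.] [25. 25.] 50.4
scene0 yellow px [374. 195.] 1847 ztop 0.030 zmin 0.001 top [417. 276.] [119. 165.] 83.6
scene0 orange px [283. 240.] 61 ztop 0.060 zmin 0.043 top [640.  28.] [37.  9.] 74.2
side0 blue px [248. 180.] 249 ztop 0.032 zmin -0.002 top [595. 237.] [47. 61.] 65.2
side0 blue px [555. 241.] 57 ztop 0.464 zmin -0.693 top [ 667. -649.] [9. 5.] 61.2
side0 blue px [308. 303.] 799 ztop 0.040 zmin -0.000 top [ 408. -278.] [85. 60.] 20.1
side0 red px [280. 202.] 377 ztop 0.102 zmin 0.049 top [582.  42.] [18. 54.] 74.3
side0 red px [388. 213.] 46 ztop 0.131 zmin 0.122 top [ 765. -259.] [29. 21.] 25.2
side0 red px [250. 245.] 190 ztop 0.026 zmin 0.014 top [411.  -8.] [25. 97.] 82.1
side0 yellow px [201. 198.] 1293 ztop 0.029 zmin 0.000 top [412. 277.] [124. 160.] 83.8
(184, 212) [ 0.616 -0.247  0.093]
(187, 232) [ 0.633 -0.248  0.019]
(199, 205) [ 0.519 -0.248 -0.002]
(279, 236) [0.633 0.016 0.055]
(302, 212) [0.555 0.07  0.071]
(270, 270) [0.727 0.006 0.034]
```

View pics/crop1.png

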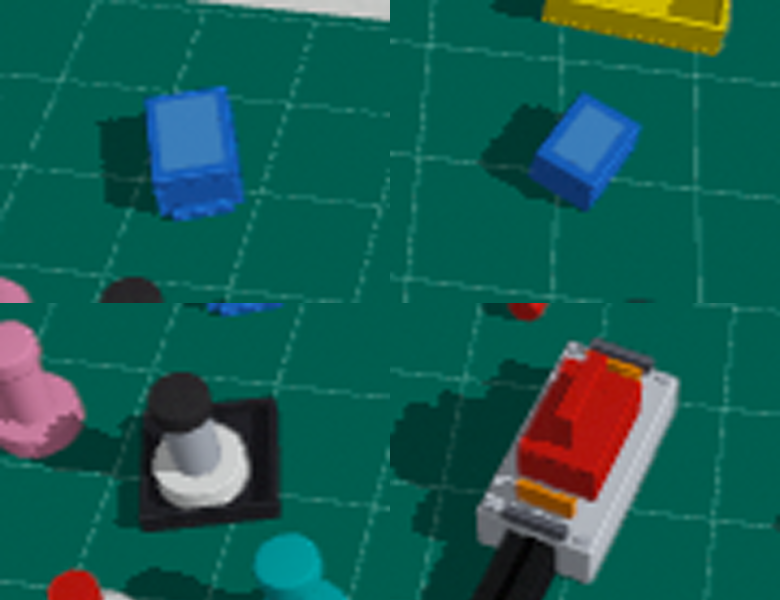

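Candidates for the cap are scene (198,174), 87×60×41 mm with lip ends, and (360,244), 62×44×32 mm. The first is the large cap. The tool with white foot, steel stem and black knob at (187,222) is in the black stand, and the crop confirms it. Next is a move planner.

```bash
cat > plan.py <<'E'
import sys
from h import *
def plan(x,y,z,ang,flip=None):
    o=get_obs();M=R.from_euler('xyz',o['orientation'],degrees=True).as_matrix()
    jz=np.degrees(np.arctan2(M[1,2],M[0,2]))
    best=None
    for k in(0,180):
        # spin about tool x (down): positive spin turns clockwise seen from above
        s=(jz-(ang+k)+180)%360-180
        if best is None or abs(s)<abs(best): best=s
    s=best if flip is None else (best-180*np.sign(best) if flip else best)
    M2=M@R.from_rotvec([np.radians(s),0,0]).as_matrix()
    d=np.array([x,y,z])-o['tool_pos']
    print('t',o['clock'],'jaw ang %.2f j1 %.1f j6 %.1f'%(jz,o['joint_pos'][0],o['joint_pos'][5]),'force',o['force'].round(1),'open',round(o['opening'],4))
    print('tcp',o['tool_pos'].round(4),'orient tilt x-axis',M[:,0].round(4))
    print('spin rad %.3f'%np.radians(s),'then d(cm)',(M2.T@d*100).round(2),' without spin',(M.T@d*100).round(2), 'yaxis after',M2[:,1].round(2))
if __name__=='__main__': plan(*map(float,sys.argv[1:5]), *(bool(int(a)) for a in sys.argv[5:]))
E
python3 plan.py .58 .055 .20 73.5
python3 - <<'E'
from h import *
for n in('scene0','side0'):
    P=cloud(load(n)).reshape(-1,3);
    for t in np.linspace(.15,1,9):
        c=np.array([.226,.636])*(1-t)+t*np.array([.585,.0415]); m=np.hypot(*(P[:,:2]-c).T)<.09
        print(n,c.round(2),P[m,2].max().round(3) if m.any() else None)
E
```

```text
t 0.15 jaw ang -109.53 j1 87.0 j6 -16.5 force [ 0.6 -0.7 -0. ] open 0.0875
tcp [0.2255 0.6358 0.2033] orient tilt x-axis [-3.0e-04 -1.2e-03 -1.0e+00]
spin rad -0.053 then d(cm) [ 0.39 50.48 45.62]  without spin [ 0.39 52.82 42.89] yaxis after [ 0.96 -0.28  0.  ]
scene0 [0.28 0.55] 0.534
scene0 [0.32 0.48] 0.011
scene0 [0.36 0.42] 0.032
scene0 [0.39 0.36] 0.032
scene0 [0.43 0.29] 0.034
scene0 [0.47 0.23] 0.034
scene0 [0.51 0.17] 0.051
scene0 [0.55 0.1 ] 0.106
scene0 [0.58 0.04] 0.106
side0 [0.28 0.55] 0.646
side0 [0.32 0.48] 0.013
side0 [0.36 0.42] 0.036
side0 [0.39 0.36] 0.036
side0 [0.43 0.29] 0.036
side0 [0.47 0.23] 0.035
side0 [0.51 0.17] 0.049
side0 [0.55 0.1 ] 0.106
side0 [0.58 0.04] 0.107
```

move_arm(
  commands=[
    [[0,3.15,2.85,-0.053],[0,3.15,2.85,0],[0,3.15,2.85,0],[0,3.15,2.85,0],[0,3.15,2.85,0],[0,3.15,2.85,0],[0,3.15,2.85,0],[0,3.15,2.85,0]],
  ],
)

```text
clock: 0.95
tool_pos: [0.4011, 0.3432, 0.204]
orientation: [-150.2, 90.0, 103.4]
force: [0.6, 0.3, 0.9]
opening: 0.0879
```

move_arm(
  commands=[
    [[0,3.15,2.85,0],[0,3.15,2.85,0],[0,3.15,2.85,0],[0,3.15,2.85,0],[0,3.15,2.85,0],[0,3.15,2.85,0],[0,3.15,2.85,0],[0,0,0,0]],
  ],
)

```text
clock: 1.75
tool_pos: [0.5568, 0.0872, 0.2033]
orientation: [-21.1, 89.9, -127.8]
force: [-0.3, 0.4, 0.3]
opening: 0.0876
```

```bash
cat > wm.py <<'E'
# wrist measurement: footprint of coloured points in a height band
import sys
from h import *
HS={'blue':((100,110,40),(125,255,255)),'red':((0,170,60),(6,255,255)),'yellow':((22,150,80),(32,255,255)),'orange':((8,170,100),(20,255,255))}
def meas(fn,color,z0,z1,near=None,rad=.1):
    z=load(fn);P=cloud(z);m=(P[...,2]>z0)&(P[...,2]<z1)&(z['d']>0)
    if color: m&=cv2.inRange(cv2.cvtColor(z['p'],cv2.COLOR_RGB2HSV),*HS[color])>0
    if near is not None: m&=np.hypot(P[...,0]-near[0],P[...,1]-near[1])<rad
    m=cv2.morphologyEx(m.astype(np.uint8),cv2.MORPH_OPEN,np.ones((3,3)))>0
    q=P[m]
    if len(q)<20: print(fn,color,'few',len(q));return
    r=cv2.minAreaRect((q[:,:2]*1000).astype(np.float32));v,u=np.nonzero(m)
    print(fn,color,(z0,z1),len(q),'c',np.round(r[0],1),np.round(r[1],1),round(r[2],2),'zmed %.4f'%np.median(q[:,2]),'px',u.mean().round(),v.mean().round())
E
python3 - <<'E'
from wm import *
cap('wrist','w1');z=load('w1');P=cloud(z)
print(get_obs()['tool_pos'],get_obs()['clock'],'z range',np.percentile(P[z['d']>0][:,2],[1,50,99]).round(3))
meas('w1','red',.095,.11);meas('w1','red',.066,.078);meas('w1','orange',.053,.066);meas('w1',None,.035,.044,(.585,.04))
E
python3 plan.py .585 .0415 .12 73.5
```

```text
[0.55596295 0.08870109 0.20331637] 1.8 z range [-0.002  0.001  0.332]
w1 red (0.095, 0.11) 1344 c [587.7  42.5] [14.2 55.8] 74.09 zmed 0.1028 px 314.0 144.0
w1 red (0.066, 0.078) 4068 c [587.4  42.5] [53.  76.6] 74.29 zmed 0.0720 px 310.0 136.0
w1 orange (0.053, 0.066) 272 c [587.   42.4] [ 36.3 106.8] 74.14 zmed 0.0557 px 310.0 142.0
w1 None (0.035, 0.044) 6052 c [587.2  42.6] [ 80.1 149.6] 74.2 zmed 0.0394 px 303.0 121.0
t 1.8 jaw ang -106.72 j1 29.0 j6 44.3 force [-0.3  0.3 -0.5] open 0.0878
tcp [0.556  0.0887 0.2033] orient tilt x-axis [-1.e-03 -6.e-04 -1.e+00]
spin rad -0.004 then d(cm) [8.33 4.13 3.69]  without spin [8.33 4.15 3.68] yaxis after [ 0.96 -0.28 -0.  ]
```

View pics/w1.png

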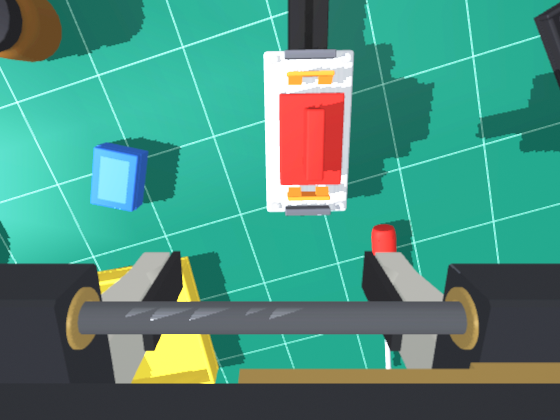

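Wrist view: housing, cover and clips are concentric at px (308,132), giving centre (587.3, 42.5) mm, yaw −15.8° and rib top 0.103. Going to the rib.

```bash
python3 plan.py .5873 .0425 .077 74.2
```

```text
t 1.8 jaw ang -106.72 j1 29.0 j6 44.3 force [-0.3  0.3 -0.5] open 0.0878
tcp [0.556  0.0887 0.2033] orient tilt x-axis [-1.e-03 -6.e-04 -1.e+00]
spin rad -0.016 then d(cm) [12.63  4.28  3.58]  without spin [12.63  4.34  3.51] yaxis after [ 0.96 -0.27 -0.  ]
```

move_arm(
  commands=[
    [[1,1.4,1.2,-0.016],[2,1.4,1.2,0],[2,1.45,1.15,0],[2,0,0,0],[1,0,0,0],[0,0,0,0],[0,0,0,0]],
  ],
)

```text
clock: 2.5
tool_pos: [0.5868, 0.0459, 0.1247]
orientation: [101.8, 90.0, -3.7]
force: [0.4, 0.8, 2.1]
opening: 0.0874
```

```bash
python3 plan.py .5873 .0425 .077 74.2
```

```text
t 2.5 jaw ang -105.51 j1 23.5 j6 51.0 force [0.4 0.8 2.1] open 0.0874
tcp [0.5868 0.0459 0.1247] orient tilt x-axis [ 7.e-04 -0.e+00 -1.e+00]
spin rad 0.005 then d(cm) [4.77 0.14 0.32]  without spin [4.77 0.14 0.32] yaxis after [ 0.96 -0.27  0.  ]
```

move_arm(
  commands=[
    [[1,0.14,0.3,0.005],[1.5,0,0,0],[1.3,0,0,0],[0.9,0,0,0],[0,0,0,0]],
  ],
  jaw=5,
)

```text
clock: 3.0
tool_pos: [0.5862, 0.0417, 0.0755]
orientation: [-56.6, 89.9, -162.5]
force: [-0.4, -0.3, 0.4]
opening: 0.0536
```

move_arm(
  commands=[
    [[0,0,0,0],[0,0,0,0],[0,0,0,0],[0,0,0,0],[0,0,0,0],[0,0,0,0]],
  ],
  jaw=0.5,
)

```text
clock: 3.6
tool_pos: [0.5873, 0.0421, 0.0772]
orientation: [131.8, 90.0, 26.0]
force: [-1.3, 1.2, 0.1]
opening: 0.0133
```

move_arm(
  commands=[
    [[-0.5,0,0,0],[-1.5,0,0,0],[-2,0,0,0],[-2,0,0,0],[-2,0,0,0],[-1,0,0,0],[0,0,0,0]],
  ],
)

```text
clock: 4.3
tool_pos: [0.5879, 0.0422, 0.1685]
orientation: [124.8, 89.8, 18.9]
force: [0.9, 0.3, -0.2]
opening: 0.0132
```

```bash
python3 plan.py .4145 .2765 .10 83.6; python3 plan.py .4145 .2765 .10 173.6;python3 - <<'E'
from wm import *
cap('wrist','w2')
meas('w2','yellow',.025,.034);meas('w1','yellow',.025,.034)
E
```

```text
t 4.3 jaw ang -105.85 j1 23.1 j6 51.0 force [ 0.9  0.3 -0.2] open 0.0132
tcp [0.5879 0.0422 0.1685] orient tilt x-axis [ 2.7e-03  9.0e-04 -1.0e+00]
spin rad -0.165 then d(cm) [  6.83 -19.86 -21.34]  without spin [  6.83 -23.09 -17.79] yaxis after [ 0.99 -0.11  0.  ]
t 4.3 jaw ang -105.85 j1 23.1 j6 51.0 force [ 0.9  0.3 -0.2] open 0.0132
tcp [0.5879 0.0422 0.1685] orient tilt x-axis [ 2.7e-03  9.0e-04 -1.0e+00]
spin rad 1.406 then d(cm) [  6.83 -21.34  19.86]  without spin [  6.83 -23.09 -17.79] yaxis after [-0.11 -0.99 -0.  ]
w2 yellow (0.025, 0.034) 188 c [466.2 327.8] [ 2.8 60.4] 83.56 zmed 0.0279 px 46.0 360.0
w1 yellow (0.025, 0.034) 178 c [424.7 231.2] [177.5  73.9] 17.52 zmed 0.0283 px 189.0 326.0
```

View pics/w2.png

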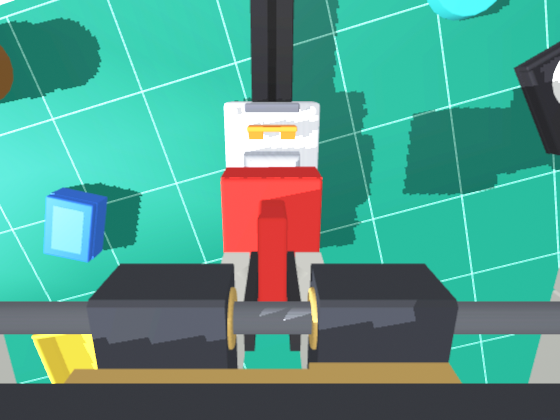

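The red cover is in the jaws at px (272,210), clear of the spigot. Carrying it to the tray.

move_arm(
  commands=[
    [[0,0,0,-0.085],[0,-1.0,-1.1,-0.08],[0,-3.0,-3.2,0],[0,-3.2,-3.4,0],[0,-3.2,-3.4,0],[0,-3.2,-3.4,0],[0,-3.2,-3.4,0],[0,-3.0,-3.4,0]],
  ],
)

```text
clock: 5.15
tool_pos: [0.4131, 0.277, 0.1658]
orientation: [-38.6, 89.9, -135.0]
force: [1.7, 1.1, -0.6]
opening: 0.0136
```

move_arm(
  commands=[
    [[2,0,0,0],[3,0,0,0],[2,0,0,0],[0,0,0,0],[0,0,0,0]],
  ],
)

```text
clock: 5.65
tool_pos: [0.4149, 0.2759, 0.0965]
orientation: [-20.5, 89.9, -116.9]
force: [-0.5, 0.4, -0.3]
opening: 0.0128
```

```bash
python3 plan.py .4145 .2765 .044 83.6;python3 - <<'E'
from wm import *
cap('wrist','w3')
meas('w3','yellow',.025,.034);meas('w3','red',.04,.12)
E
```

```text
t 5.65 jaw ang -96.40 j1 56.3 j6 27.3 force [-0.5  0.4 -0.3] open 0.0128
tcp [0.4149 0.2759 0.0965] orient tilt x-axis [-9.0e-04 -1.8e-03 -1.0e+00]
spin rad 0.000 then d(cm) [ 5.25 -0.05 -0.06]  without spin [ 5.25 -0.05 -0.06] yaxis after [ 0.99 -0.11 -0.  ]
w3 yellow (0.025, 0.034) 3706 c [434.8 275.7] [120.  121.6] 83.82 zmed 0.0292 px 269.0 151.0
w3 red (0.04, 0.12) 7055 c [432.7 273.7] [53.6 43. ] 83.35 zmed 0.0916 px 271.0 206.0
```

move_arm(
  commands=[
    [[2,0,0,0],[2,0,0,0],[0.9,0,0,0],[0.45,0,0,0],[0,0,0,0],[0,0,0,0]],
  ],
)

```text
clock: 6.3
tool_pos: [0.4156, 0.2769, 0.0443]
orientation: [142.0, 89.9, 45.6]
force: [-0.7, -0.4, -0.3]
opening: 0.0133
```

move_arm(
  commands=[
    [[0,0,0,0],[0,0,0,0],[0,0,0,0],[0,0,0,0],[0,0,0,0]],
  ],
  jaw=5,
)

```text
clock: 6.8
tool_pos: [0.4151, 0.2764, 0.0436]
orientation: [140.9, 90.0, 44.5]
force: [0.2, -0.7, -0.3]
opening: 0.047
```

move_arm(
  commands=[
    [[-1,0,0,0],[-3,0,0,0],[-4,0,0,0],[-4,0,0,0],[-3,0,0,0],[0,0,0,0]],
  ],
)

```text
clock: 7.4
tool_pos: [0.4171, 0.2783, 0.199]
orientation: [142.9, 89.5, 46.5]
force: [0.2, 0.1, 0.9]
opening: 0.0497
```

```bash
python3 - <<'E'
from wm import *
cap('wrist','w4')
meas('w4','red',.06,.07+.005);meas('w4','red',.03,.041)
E
python3 plan.py .40 -.26 .19 110
```

```text
w4 red (0.06, 0.07500000000000001) 980 c [416.  277.1] [13.7 55.7] 83.71 zmed 0.0678 px 273.0 188.0
w4 red (0.03, 0.041) 3234 c [415.9 276.8] [53.  77.9] 83.78 zmed 0.0369 px 274.0 177.0
t 7.45 jaw ang -96.40 j1 56.3 j6 27.3 force [-0.3 -0.3  0.5] open 0.05
tcp [0.4159 0.2774 0.1964] orient tilt x-axis [ 0.0032  0.0042 -1.    ]
spin rad -0.461 then d(cm) [  0.41 -19.88  49.95]  without spin [ 0.41  4.4  53.58] yaxis after [0.94 0.34 0.  ]
```

The cover lies flat in the tray (rib top 0.068, shell 0.037). On to the large cap.

move_arm(
  commands=[
    [[0,0.5,2,0],[0,1.1,4,0],[0,1.1,4,0],[0,1.1,4,0],[0,1.1,4,0],[0,1.1,4,0],[0,1.1,4,0],[0,0,4,0]],
  ],
  jaw=8.7,
)

```text
clock: 8.25
tool_pos: [0.4521, -0.0315, 0.1928]
orientation: [-59.3, 89.9, -155.7]
force: [0.7, 0.1, -0.1]
opening: 0.0868
```

move_arm(
  commands=[
    [[0,-0.5,4,0],[0,-0.5,4,0],[0,-0.5,4,0],[0,-0.5,4,0],[0,-0.5,4,0],[0,-0.5,4,-0.1],[0,0,0,-0.12],[0,0,0,-0.12]],
  ],
)

```text
clock: 9.05
tool_pos: [0.3941, -0.2659, 0.1925]
orientation: [-120.0, 89.9, 163.2]
force: [1.0, 0.2, -0.0]
opening: 0.0867
```

move_arm(
  commands=[
    [[0,0,0,-0.12],[0,0,0,0],[0,0,0,0]],
  ],
)

```text
clock: 9.35
tool_pos: [0.3952, -0.2647, 0.193]
orientation: [-126.8, 89.9, 162.9]
force: [0.8, -0.3, -0.3]
opening: 0.0871
```

```bash
python3 - <<'E'
from wm import *
cap('wrist','w5')
meas('w5','blue',.033,.043);meas('w5','blue',.004,.011)
E
python3 plan.py .41 -.2785 .07 110
```

```text
w5 blue (0.033, 0.043) 5525 c [ 411.8 -277.3] [83.4 59.9] 20.36 zmed 0.0381 px 290.0 167.0
w5 blue (0.004, 0.011) 367 c [ 454.4 -261.4] [ 7.8 42.4] 20.62 zmed 0.0080 px 288.0 118.0
t 9.4 jaw ang -70.23 j1 -10.0 j6 119.8 force [ 0.3  0.1 -0.2] open 0.0869
tcp [ 0.3953 -0.2646  0.1931] orient tilt x-axis [-7.e-04  2.e-04 -1.e+00]
spin rad -0.004 then d(cm) [12.31  0.91  1.81]  without spin [12.31  0.92  1.81] yaxis after [ 0.94  0.34 -0.  ]
```

View pics/w5.png

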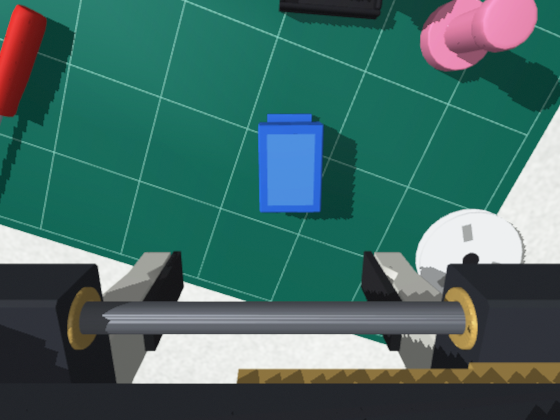

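The large cap with its lip is at px (290,167): (411.8, −277.3) mm, long axis 20.4°, top 0.038. Descending to grasp.

move_arm(
  commands=[
    [[2,0.5,0.8,-0.011],[4,0.6,0.97,0],[4,0,0,0],[3,0,0,0],[0,0,0,0],[0,0,0,0]],
  ],
)

```text
clock: 10.0
tool_pos: [0.4122, -0.2777, 0.0639]
orientation: [-98.6, 89.9, -168.0]
force: [1.3, -0.8, 0.8]
opening: 0.0869
```

```bash
python3 - <<'E'
from wm import *
cap('wrist','w6')
meas('w6','blue',.033,.043)
E
python3 plan.py .4118 -.2773 .009 110.4
```

```text
w6 blue (0.033, 0.043) 6180 c [ 411.6 -277.5] [84.2 60.2] 20.19 zmed 0.0380 px 272.0 228.0
t 10.05 jaw ang -69.43 j1 -11.2 j6 121.8 force [ 0.7 -0.4  0.1] open 0.087
tcp [ 0.4131 -0.2779  0.0648] orient tilt x-axis [ 1.2e-03 -8.0e-04 -1.0e+00]
spin rad 0.003 then d(cm) [ 5.58 -0.11 -0.11]  without spin [ 5.58 -0.11 -0.11] yaxis after [0.94 0.35 0.  ]
```

move_arm(
  commands=[
    [[2,0,0,0],[2,0,0,0],[1,0,0,0],[0.5,0,0,0],[0,0,0,0]],
  ],
)

```text
clock: 10.55
tool_pos: [0.4125, -0.2777, 0.009]
orientation: [45.8, 90.0, -23.6]
force: [-0.5, -1.0, 1.7]
opening: 0.0867
```

move_arm(
  commands=[
    [[0,0,0,0],[0,0,0,0],[0,0,0,0],[0,0,0,0],[0,0,0,0],[0,0,0,0]],
  ],
  jaw=5,
)

```text
clock: 11.15
tool_pos: [0.4122, -0.2777, 0.0088]
orientation: [43.8, 90.0, -25.6]
force: [-0.0, 1.3, 5.7]
opening: 0.0592
```

```bash
python3 - <<'E'
from wm import *
cap('wrist','w7')
meas('w7','blue',.033,.043)
E
python3 plan.py .5873 .0425 .20 74.2
```

```text
w7 blue (0.033, 0.043) 10561 c [ 411.8 -278.7] [84.6 60.9] 20.49 zmed 0.0381 px 271.0 263.0
t 11.2 jaw ang -69.41 j1 -11.3 j6 121.8 force [-0.2  1.1  6. ] open 0.0592
tcp [ 0.4122 -0.2776  0.0088] orient tilt x-axis [ 3.e-04 -2.e-04 -1.e+00]
spin rad 0.635 then d(cm) [-19.12   8.14 -35.57]  without spin [-19.12  27.65 -23.81] yaxis after [ 0.96 -0.27  0.  ]
```

move_arm(
  commands=[
    [[-1,0,0,0],[-3,0,0,0],[-4,0,0,0.12],[-4,0,0,0.13],[-4,0,0,0.13],[-1,0,0,0.13],[0,0,0,0.125],[0,0.4,-2,0]],
  ],
)

```text
clock: 12.0
tool_pos: [0.4207, -0.2601, 0.1795]
orientation: [100.1, 89.9, -6.0]
force: [0.8, 0.2, -1.6]
opening: 0.0595
```

move_arm(
  commands=[
    [[0,1,-4.2,0],[0,1,-4.2,0],[0,1,-4.2,0],[0,1,-4.2,0],[0,1,-4.2,0],[0,1,-4.2,0],[0,1,-4.2,0],[0,0.5,-3,0]],
  ],
)

```text
clock: 12.8
tool_pos: [0.5825, 0.0342, 0.1786]
orientation: [-85.5, 90.0, 168.7]
force: [0.3, -0.5, -1.0]
opening: 0.0596
```

move_arm(
  commands=[
    [[0,0,0,0],[0,0,0,0]],
  ],
)

```text
clock: 13.0
tool_pos: [0.5814, 0.0325, 0.1782]
orientation: [-60.5, 89.9, -166.2]
force: [-0.0, -0.9, -0.9]
opening: 0.0595
```

```bash
python3 - <<'E'
from wm import *
cap('wrist','w8')
o=get_obs();h=o['tool_pos'][2]
meas('w8','blue',h+.022,h+.035);meas('w8','orange',.053,.066);meas('w8',None,.035,.044,(.587,.04))
meas('w8',None,.063,.07,(.587,.04),.06)
E
python3 plan.py .5873 .0425 .10 74.2
```

```text
w8 blue (np.float64(0.20034516623116722), np.float64(0.21334516623116723)) 15621 c [580.7  31.6] [61.2 84.8] 74.12 zmed 0.2075 px 274.0 252.0
w8 orange (0.053, 0.066) 104 c [636.4  28.1] [36.2  3.8] 74.48 zmed 0.0557 px 260.0 127.0
w8 None (0.035, 0.044) 4036 c [628.3  31. ] [80.1 63.8] 74.35 zmed 0.0394 px 257.0 128.0
w8 None (0.063, 0.07) 165 c [616.   34.5] [37.6  3.2] 72.96 zmed 0.0655 px 257.0 155.0
t 13.05 jaw ang -105.78 j1 22.4 j6 51.9 force [ 0.1 -0.7 -1.3] open 0.0596
tcp [0.5811 0.0318 0.1783] orient tilt x-axis [-9.e-04 -2.e-04 -1.e+00]
spin rad 0.000 then d(cm) [ 7.83  0.31 -1.2 ]  without spin [ 7.83  0.31 -1.2 ] yaxis after [ 0.96 -0.27 -0.  ]
```

View pics/w8.png

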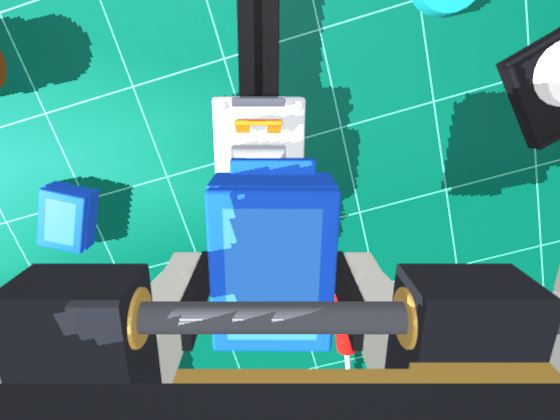

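The cap is held squarely at px (274,252). Both the block edge and the clips give the housing centre again at about (587.0, 42.6). Aligning, then lowering to just above the spigot.

move_arm(
  commands=[
    [[1,0.32,-1.23,0],[2,0,0,0],[3,0,0,0],[2.4,0,0,0],[0.7,0,0,0],[0,0,0,0],[0,0,0,0],[0,0,0,0]],
  ],
)

```text
clock: 13.85
tool_pos: [0.5891, 0.043, 0.0889]
orientation: [122.0, 89.9, 16.2]
force: [0.2, -0.4, -1.7]
opening: 0.0596
```

```bash
python3 - <<'E'
from wm import *
cap('wrist','w9')
o=get_obs();h=o['tool_pos'][2]
meas('w9','blue',h+.022,h+.035);meas('w9','orange',.053,.066);meas('w9',None,.035,.044,(.587,.04),.12)
E
python3 plan.py .5873 .0425 .0635 74.2
```

```text
w9 blue (np.float64(0.11085545497535373), np.float64(0.12385545497535375)) 15459 c [588.4  42.2] [61.3 84.9] 74.1 zmed 0.1182 px 274.0 252.0
w9 orange (0.053, 0.066) 189 c [635.   15.5] [12.8  7.6] 75.3 zmed 0.0579 px 295.0 147.0
w9 None (0.035, 0.044) 4780 c [638.5  28. ] [80.2 43.1] 74.31 zmed 0.0395 px 273.0 136.0
t 13.9 jaw ang -105.80 j1 23.1 j6 51.1 force [-0.2 -0.2 -1.4] open 0.0593
tcp [0.589  0.043  0.0889] orient tilt x-axis [ 2.2e-03  7.0e-04 -1.0e+00]
spin rad -0.000 then d(cm) [ 2.54 -0.16  0.1 ]  without spin [ 2.54 -0.16  0.1 ] yaxis after [ 0.96 -0.27  0.  ]
```

move_arm(
  commands=[
    [[0.3,-0.14,0,0],[0.4,0,0,0],[0.4,0,0,0],[0.3,0,0,0],[0,0,0,0]],
  ],
)

```text
clock: 14.4
tool_pos: [0.5864, 0.0431, 0.0727]
orientation: [-55.3, 89.9, -161.1]
force: [0.5, 0.5, -1.3]
opening: 0.0597
```

move_arm(
  commands=[
    [[0.3,0,0,0],[0.3,0,0,0],[0.2,0,0,0],[0.2,0,0,0],[0,0,0,0],[0,0,0,0]],
  ],
)

```text
clock: 15.0
tool_pos: [0.5871, 0.0432, 0.0636]
orientation: [113.7, 90.0, 7.9]
force: [1.3, 0.2, 0.5]
opening: 0.0593
```

```bash
python3 - <<'E'
from wm import *
cap('wrist','w10')
o=get_obs();h=o['tool_pos'][2]
meas('w10','blue',h+.022,h+.035);meas('w10',None,.035,.044,(.587,.04),.12)
E
python3 plan.py .5873 .0425 .0635 74.2
```

```text
w10 blue (np.float64(0.08563067395705587), np.float64(0.09863067395705588)) 15496 c [586.3  42.4] [61.1 85.2] 73.92 zmed 0.0929 px 274.0 252.0
w10 None (0.035, 0.044) 5746 c [638.1  28.2] [80.4 43.9] 74.28 zmed 0.0395 px 272.0 137.0
t 15.05 jaw ang -105.80 j1 23.2 j6 51.0 force [ 1.1 -0.6 -0.2] open 0.0594
tcp [0.5871 0.0433 0.0636] orient tilt x-axis [ 5.e-04  1.e-04 -1.e+00]
spin rad -0.000 then d(cm) [0.01 0.04 0.07]  without spin [0.01 0.04 0.07] yaxis after [ 0.96 -0.27  0.  ]
```

move_arm(
  commands=[
    [[0,0,0,0],[0,0,0,0],[0,0,0,0],[0,0,0,0],[0,0,0,0]],
  ],
  jaw=8.7,
)

```text
clock: 15.55
tool_pos: [0.5868, 0.0432, 0.0635]
orientation: [-95.1, 90.0, 159.1]
force: [0.3, -0.4, -0.9]
opening: 0.0861
```

move_arm(
  commands=[
    [[-1,0,0,0],[-3,0,0,0],[-4,0,0,0],[-4,0,0,0],[-2,0,0,0],[0,0,0,0],[0,0,0,0]],
  ],
)

```text
clock: 16.25
tool_pos: [0.5868, 0.0433, 0.2043]
orientation: [138.6, 89.9, 32.8]
force: [-0.0, 0.2, -0.2]
opening: 0.0867
```

```bash
python3 - <<'E'
from wm import *
cap('wrist','w11')
meas('w11','blue',.086,.099);meas('w11','orange',.05,.066);
z=load('w11');P=cloud(z);m=(P[...,2]>.086)&(P[...,2]<.099)&(z['d']>0)&(np.hypot(P[...,0]-.587,P[...,1]-.0425)<.04)
q=P[m];print('top plane slope',np.linalg.lstsq(np.c_[q[:,:2]-q[:,:2].mean(0),np.ones(len(q))],q[:,2],rcond=None)[0])
z=load('scene0');P=cloud(z)
m=(P[...,2]>.083)&(P[...,2]<.1)&(np.hypot(P[...,0]-.63,P[...,1]+.247)<.07)&(z['d']>0);print('knob',P[m].mean(0),m.sum())
E
python3 plan.py .60 -.23 .20 74.2
```

```text
w11 blue (0.086, 0.099) 2534 c [587.6  42.1] [58.8 83.2] 74.09 zmed 0.0915 px 272.0 187.0
w11 orange (0.05, 0.066) 72 c [636.9  28. ] [34.9  3.1] 74.57 zmed 0.0556 px 274.0 127.0
top plane slope [-0.01841418  0.00447525  0.09182618]
knob [ 0.6073972  -0.2529761   0.09298434] 156
t 16.3 jaw ang -105.81 j1 23.2 j6 51.0 force [-0.  -0.8  0.2] open 0.0871
tcp [0.5863 0.0432 0.2033] orient tilt x-axis [-5.e-04  2.e-04 -1.e+00]
spin rad -0.000 then d(cm) [ 0.32  8.76 25.91]  without spin [ 0.32  8.76 25.91] yaxis after [ 0.96 -0.27 -0.  ]
```

View pics/w11.png

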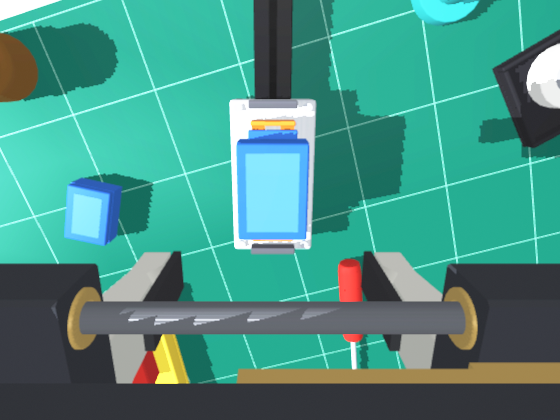

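The cap rests loose on the clips at px (272,190), top 0.0918, centred within 1 mm, with an orange clip visible at its far end. On to the tool.

move_arm(
  commands=[
    [[0,0.8,2.4,0],[0,1.3,3.9,0],[0,1.3,3.9,0],[0,1.3,3.9,0],[0,1.3,3.9,0],[0,1.3,3.9,0],[0,1.3,3.9,0],[0,0,0,0]],
  ],
)

```text
clock: 17.1
tool_pos: [0.5981, -0.2326, 0.2013]
orientation: [-69.9, 89.8, -175.9]
force: [-1.1, -0.9, -0.7]
opening: 0.0871
```

move_arm(
  commands=[
    [[0,0,0,0],[0,0,0,0]],
  ],
)

```text
clock: 17.3
tool_pos: [0.5988, -0.2279, 0.2025]
orientation: [-85.7, 89.9, 168.5]
force: [-0.1, 0.5, 0.1]
opening: 0.0872
```

```bash
cat > tool.py <<'E'
from wm import *
def circ(fn,z0,z1,near,rad,lo,hi):
    z=load(fn);P=cloud(z);hsv=cv2.cvtColor(z['p'],cv2.COLOR_RGB2HSV)
    m=(P[...,2]>z0)&(P[...,2]<z1)&(z['d']>0)&(np.hypot(P[...,0]-near[0],P[...,1]-near[1])<rad)&(cv2.inRange(hsv,lo,hi)>0)
    m=cv2.morphologyEx(m.astype(np.uint8),cv2.MORPH_OPEN,np.ones((3,3)))>0
    q=P[m]
    if len(q)<20: print(fn,'few');return
    c,r=cv2.minEnclosingCircle((q[:,:2]*1000).astype(np.float32));v,u=np.nonzero(m)
    print(fn,(z0,z1),len(q),'circle',np.round(c,1),round(r,1),'z %.4f'%np.median(q[:,2]),'px',u.mean().round(),v.mean().round())
E
python3 - <<'E'
from tool import *
cap('wrist','w12');
circ('w12',.085,.105,(.61,-.25),.05,(0,0,0),(180,255,110));circ('w12',.018,.031,(.61,-.25),.05,(0,0,120),(180,60,255))
circ('w12',.018,.031,(.61,-.25),.05,(0,0,0),(180,255,255))
meas('w12',None,.013,.022,(.61,-.25),.08)
E
python3 plan.py .608 -.252 .12 74.2
```

```text
w12 (0.085, 0.105) 1751 circle [ 603.8 -253.9] 20.0 z 0.0943 px 300.0 179.0
w12 (0.018, 0.031) 1228 circle [ 604.3 -253.6] 29.8 z 0.0244 px 291.0 152.0
w12 (0.018, 0.031) 1228 circle [ 604.3 -253.6] 29.8 z 0.0244 px 291.0 152.0
w12 None (0.013, 0.022) 1652 c [ 596.4 -250.4] [90.1 90.3] 15.62 zmed 0.0171 px 292.0 168.0
t 17.35 jaw ang -105.75 j1 -3.4 j6 77.6 force [ 0.2 -0.5  0.6] open 0.087
tcp [ 0.5991 -0.2276  0.2029] orient tilt x-axis [-1.e-03  3.e-04 -1.e+00]
spin rad 0.001 then d(cm) [8.29 1.53 2.11]  without spin [8.29 1.53 2.11] yaxis after [ 0.96 -0.27 -0.  ]
```

View pics/w12.png

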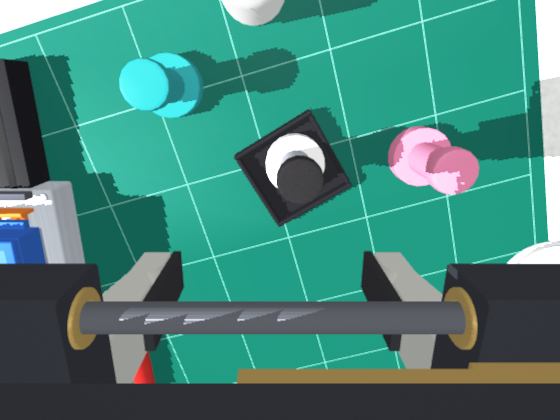

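The seating tool (white foot, black knob) is at px (297,170), standing upright with axis at (604, −253.8), and knob and foot agree. Pink (440,165) and turquoise (160,85) are left alone.

move_arm(
  commands=[
    [[2,0.58,1.18,0],[4,0.6,1.2,0],[3,0,0,0],[0,0,0,0],[0,0,0,0],[0,0,0,0]],
  ],
)

```text
clock: 17.95
tool_pos: [0.6057, -0.2542, 0.1158]
orientation: [88.1, 89.8, -17.6]
force: [-0.2, -1.3, 0.6]
opening: 0.0868
```

```bash
python3 - <<'E'
from tool import *
cap('wrist','w13');
circ('w13',.085,.105,(.604,-.254),.03,(0,0,0),(180,255,110))
E
python3 plan.py .604 -.2538 .037 74.2
```

```text
w13 (0.085, 0.105) 3193 circle [ 604.1 -254. ] 20.0 z 0.0942 px 271.0 234.0
t 18.0 jaw ang -105.73 j1 -5.8 j6 80.0 force [-0.  -0.4 -0.4] open 0.087
tcp [ 0.6057 -0.2543  0.1159] orient tilt x-axis [ 3.4e-03 -9.0e-04 -1.0e+00]
spin rad 0.001 then d(cm) [ 7.89 -0.2   0.  ]  without spin [ 7.89 -0.2   0.  ] yaxis after [ 0.96 -0.27  0.  ]
```

move_arm(
  commands=[
    [[1,-0.15,0,0],[2,0,0,0],[2,0,0,0],[1.5,0,0,0],[0.7,0,0,0],[0.4,0,0,0],[0,0,0,0],[0,0,0,0]],
  ],
)

```text
clock: 18.8
tool_pos: [0.6033, -0.2543, 0.0382]
orientation: [90.4, 89.9, -15.4]
force: [-0.2, 0.4, 0.2]
opening: 0.0871
```

move_arm(
  commands=[
    [[0,0,0,0],[0,0,0,0],[0,0,0,0],[0,0,0,0],[0,0,0,0],[0,0,0,0],[0,0,0,0]],
  ],
  jaw=2,
)

```text
clock: 19.5
tool_pos: [0.6028, -0.2541, 0.0374]
orientation: [149.3, 90.0, 43.5]
force: [0.9, 1.7, 0.5]
opening: 0.039
```

```bash
python3 - <<'E'
from tool import *
cap('wrist','w14');
circ('w14',.085,.105,(.604,-.254),.04,(0,0,0),(180,255,110))
E
python3 plan.py .604 -.2538 .037 74.2
```

```text
w14 (0.085, 0.105) 4903 circle [ 606.  -255.7] 24.0 z 0.0943 px 271.0 290.0
t 19.55 jaw ang -105.80 j1 -5.8 j6 80.0 force [0.2 0.4 0.8] open 0.0395
tcp [ 0.6028 -0.2541  0.0374] orient tilt x-axis [ 0.e+00  1.e-04 -1.e+00]
spin rad -0.000 then d(cm) [ 0.04  0.11 -0.06]  without spin [ 0.04  0.11 -0.06] yaxis after [ 0.96 -0.27 -0.  ]
```

move_arm(
  commands=[
    [[0,0,0,0],[0,0,0,0],[0,0,0,0],[0,0,0,0]],
  ],
)

```text
clock: 19.95
tool_pos: [0.6028, -0.2541, 0.0374]
orientation: [154.8, 90.0, 49.0]
force: [0.6, 1.2, -0.3]
opening: 0.0394
```

The opening of 39.4 mm means the fingers closed on the knob (40 mm), high up the fingers. I'll regrip with the pads centred on the rubber knob.

move_arm(
  commands=[
    [[0,0,0,0],[0,0,0,0],[0,0,0,0],[-1,0,0,0],[-1.2,0,0,0],[-0.5,0.1,0,0],[0,0,0,0],[0,0,0,0]],
  ],
  jaw=5.5,
)

```text
clock: 20.75
tool_pos: [0.6038, -0.2544, 0.0648]
orientation: [113.3, 90.0, 7.5]
force: [0.3, 0.7, -0.4]
opening: 0.0555
```

move_arm(
  commands=[
    [[0,0,0,0],[0,0,0,0],[0,0,0,0],[0,0,0,0],[0,0,0,0],[0,0,0,0]],
  ],
  jaw=2,
)

```text
clock: 21.35
tool_pos: [0.6034, -0.2543, 0.0641]
orientation: [-96.0, 90.0, 158.2]
force: [0.1, 0.3, -1.9]
opening: 0.0391
```

move_arm(
  commands=[
    [[-0.3,0,0,0],[-0.7,0,0,0],[0,0,0,0],[0,0,0,0],[0,0,0,0]],
  ],
)

```text
clock: 21.85
tool_pos: [0.6036, -0.2544, 0.0745]
orientation: [-157.1, 90.0, 97.1]
force: [-0.8, -0.2, -2.8]
opening: 0.039
```

```bash
python3 - <<'E'
from tool import *
cap('wrist','w15');cap('scene','s15')
z=load('s15');P=cloud(z);m=(P[...,2]>.022)&(P[...,2]<.045)&(np.hypot(P[...,0]-.604,P[...,1]+.254)<.05)&(z['d']>0)
print('foot top z',np.median(P[m][:,2]) if m.any() else None,m.sum())
E
python3 plan.py .604 -.2538 .037 74.2
```

```text
foot top z 0.03453544982783435 224
t 21.95 jaw ang -105.80 j1 -5.8 j6 80.0 force [-0.3  0.6 -2.9] open 0.0389
tcp [ 0.6036 -0.2544  0.0743] orient tilt x-axis [-3.e-04  1.e-04 -1.e+00]
spin rad -0.000 then d(cm) [ 3.73  0.03 -0.07]  without spin [ 3.73  0.03 -0.07] yaxis after [ 0.96 -0.27 -0.  ]
```

View pics/w15.png

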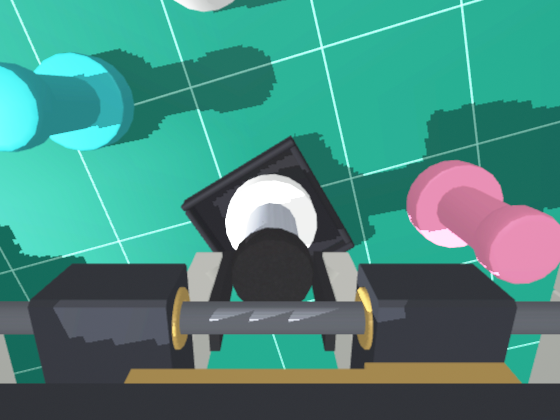

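The tool is lifted 10 mm: foot top 0.0345, and 2.9 N at the wrist, which matches its weight. The picture shows it hanging straight at px (272,225). Carrying it over the cap.

move_arm(
  commands=[
    [[-2,0,0,0],[-3,0,0,0],[-3,0,0,0],[-2,0,0,0],[0,-0.7,-2,0],[0,-1.2,-3.5,0],[0,-1.2,-3.5,0],[0,-1.2,-3.5,0]],
  ],
)

```text
clock: 22.75
tool_pos: [0.596, -0.1213, 0.1743]
orientation: [-114.8, 90.0, 139.4]
force: [0.9, 0.2, -2.7]
opening: 0.0388
```

move_arm(
  commands=[
    [[0,-1.2,-3.5,0],[0,-1.2,-3.5,0],[0,-1.2,-3.5,0],[0,-1,-2.9,0],[0,-0.7,-1.6,0],[0,0,0,0],[0,0,0,0],[0,0,0,0]],
  ],
)

```text
clock: 23.55
tool_pos: [0.5862, 0.0357, 0.1744]
orientation: [-34.4, 90.0, -140.2]
force: [0.7, -0.6, -2.6]
opening: 0.0389
```

```bash
python3 - <<'E'
from tool import *
cap('wrist','w16');t=get_obs()['tool_pos'];h=t[2]-.0594;print('base z',h)
circ('w16',h+.016,h+.023,t[:2],.04,(0,0,90),(180,70,255))
circ('w16',h+.085,h+.095,t[:2],.04,(0,0,0),(180,255,110))
meas('w16','blue',.086,.099);meas('w16',None,.035,.044,(.587,.04),.12);meas('w16','orange',.05,.066)
cap('side','d16');z=load('d16');P=cloud(z);hsv=cv2.cvtColor(z['p'],cv2.COLOR_RGB2HSV)
E
python3 plan.py .5872 .0425 .16 74.2
```

```text
base z 0.11497751785991583
w16 (np.float64(0.13097751785991585), np.float64(0.13797751785991583)) 3125 circle [586.6  35.8] 29.8 z 0.1350 px 270.0 208.0
w16 (np.float64(0.19997751785991585), np.float64(0.20997751785991584)) 4832 circle [591.6  33.4] 23.2 z 0.2049 px 272.0 269.0
w16 blue (0.086, 0.099) 1633 c [588.6  41.6] [58.5 81.4] 74.21 zmed 0.0910 px 258.0 168.0
w16 None (0.035, 0.044) 2893 c [594.9  40.5] [ 80.  134.7] 74.09 zmed 0.0394 px 265.0 129.0
w16 orange (0.05, 0.066) 94 c [636.2  28.3] [36.  3.] 74.11 zmed 0.0553 px 262.0 132.0
t 23.65 jaw ang -105.87 j1 22.5 j6 51.6 force [-0.4  0.2 -2.9] open 0.0385
tcp [0.5862 0.0354 0.1744] orient tilt x-axis [-2.e-04 -1.e-04 -1.e+00]
spin rad -0.001 then d(cm) [ 1.44 -0.1  -0.71]  without spin [ 1.44 -0.1  -0.71] yaxis after [ 0.96 -0.27 -0.  ]
```

move_arm(
  commands=[
    [[0.4,-0.11,-0.65,0],[0.6,0,0,0],[0.5,0,0,0],[0.3,0,0,0],[0,0,0,0],[0,0,0,0]],
  ],
)

```text
clock: 24.25
tool_pos: [0.587, 0.0428, 0.1564]
orientation: [-14.6, 90.0, -120.4]
force: [0.2, -0.4, -1.8]
opening: 0.0389
```

```bash
python3 - <<'E'
from tool import *
cap('wrist','w17');t=get_obs()['tool_pos'];h=t[2]-.0594;print('base z',h)
circ('w17',h+.016,h+.023,t[:2],.04,(0,0,90),(180,70,255))
meas('w17','blue',.084,.099);meas('w17',None,.035,.044,(.587,.04),.12)
E
python3 plan.py .5872 .0425 .14 74.2
```

```text
base z 0.09719993811543817
w17 (np.float64(0.11319993811543817), np.float64(0.12019993811543817)) 3139 circle [587.6  42.8] 29.8 z 0.1170 px 270.0 208.0
w17 blue (0.084, 0.099) 1947 c [592.6  40.6] [59.  73.5] 73.92 zmed 0.0909 px 276.0 167.0
w17 None (0.035, 0.044) 3425 c [596.9  39.8] [ 80.1 129.1] 74.24 zmed 0.0394 px 272.0 134.0
t 24.3 jaw ang -105.80 j1 23.2 j6 51.0 force [-0.4  0.6 -4. ] open 0.039
tcp [0.5871 0.0429 0.1566] orient tilt x-axis [ 2.e-04 -1.e-04 -1.e+00]
spin rad 0.000 then d(cm) [1.66 0.02 0.03]  without spin [1.66 0.02 0.03] yaxis after [ 0.96 -0.27  0.  ]
```

View pics/w17.png

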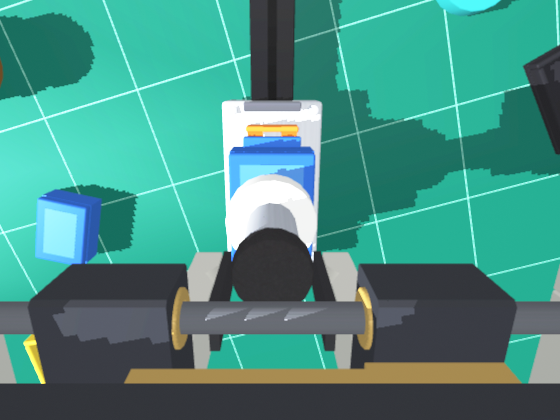

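The white foot is centred over the cap at px (272,215), (587.6, 42.8) against a target of (587.3, 42.5). Pressing slowly.

move_arm(
  commands=[
    [[0.15,0,0,0],[0.15,0,0,0],[0.1,0,0,0],[0.1,0,0,0],[0.1,0,0,0],[0.1,0,0,0],[0.1,0,0,0],[0,0,0,0]],
  ],
)

```text
clock: 25.1
tool_pos: [0.5878, 0.0428, 0.1496]
orientation: [105.4, 89.9, -0.4]
force: [-0.1, -0.7, 5.1]
opening: 0.0395
```

move_arm(
  commands=[
    [[0.1,0,0,0],[0.1,0,0,0],[0.1,0,0,0],[0.1,0,0,0],[0.1,0,0,0],[0,0,0,0]],
  ],
)

```text
clock: 25.7
tool_pos: [0.5887, 0.043, 0.1451]
orientation: [111.1, 89.8, 5.3]
force: [1.6, -0.8, 5.1]
opening: 0.0387
```

move_arm(
  commands=[
    [[0.1,0,0,0],[0.1,0,0,0],[0.1,0,0,0],[0.1,0,0,0],[0,0,0,0]],
  ],
)

```text
clock: 26.2
tool_pos: [0.5864, 0.0429, 0.1388]
orientation: [-71.1, 89.9, -177.0]
force: [0.2, 0.1, -2.2]
opening: 0.0391
```

Run:
```python
from tool import *
cap('wrist','w18');t=get_obs()['tool_pos'];h=t[2]-.0594;print('base z',h,get_obs()['force'],get_obs()['moment'])
circ('w18',h+.014,h+.026,t[:2],.04,(0,0,90),(180,70,255))
meas('w18','blue',.074,.099)
```

```text
base z 0.07937974506637194 [-0.46336313  0.40139613 -2.52699149] [-0.0505527   0.0031956   0.06490209]
w18 (np.float64(0.09337974506637194), np.float64(0.10537974506637193)) 3250 circle [586.9  43.1] 29.9 z 0.0994 px 270.0 207.0
w18 blue (0.074, 0.099) 1913 c [591.9  41.3] [58.9 70.8] 73.9 zmed 0.0790 px 275.0 170.0
```

The force dropped to the tool's weight, which looks like the click, with the top at 0.079. Pressing the last millimetre until it is firm.

move_arm(
  commands=[
    [[0.1,0,0,0],[0.1,0,0,0],[0.05,0,0,0],[0,0,0,0],[0,0,0,0]],
  ],
)

```text
clock: 26.75
tool_pos: [0.5871, 0.0428, 0.1375]
orientation: [103.9, 90.0, -1.9]
force: [-1.6, -0.1, 4.2]
opening: 0.039
```

move_arm(
  commands=[
    [[0.05,0,0,0],[0.05,0,0,0],[0.05,0,0,0],[0,0,0,0],[0,0,0,0]],
  ],
)

```text
clock: 27.25
tool_pos: [0.5876, 0.0428, 0.1374]
orientation: [103.7, 89.9, -2.1]
force: [-5.0, 0.5, 14.8]
opening: 0.0387
```

Firm at 17.7 N with no further travel and the base at 0.078. Lifting off and checking the cap.

move_arm(
  commands=[
    [[-0.2,0,0,0],[-0.4,0,0,0],[-1,0,0,0],[-2,0,0,0],[-2,0,0,0],[0,0,0,0],[0,0,0,0]],
  ],
)

```text
clock: 27.95
tool_pos: [0.5869, 0.043, 0.1915]
orientation: [164.9, 90.0, 59.1]
force: [-0.5, -0.3, -3.3]
opening: 0.0387
```

```bash
python3 - <<'E'
from tool import *
cap('wrist','w19');cap('scene','s19');cap('side','d19')
t=get_obs()['tool_pos'];h=t[2]-.0594
circ('w19',h+.014,h+.026,t[:2],.04,(0,0,90),(180,70,255))
for f in('w19','s19','d19'):
    meas(f,'blue',.07,.099,(.587,.0425),.06); meas(f,'blue',.044,.052,(.587,.0425),.06);meas(f,'orange',.05,.066,(.587,.0425),.07)
    z=load(f);P=cloud(z);hsv=cv2.cvtColor(z['p'],cv2.COLOR_RGB2HSV)
    m=(P[...,2]>.07)&(P[...,2]<.1)&(np.hypot(P[...,0]-.587,P[...,1]-.0425)<.045)&(z['d']>0)&(cv2.inRange(hsv,*HS['blue'])>0)
    q=P[m]; u=(q[:,0]-.587)*.962-(q[:,1]-.0425)*.272
    for a,b in((-.04,-.02),(.02,.04)):
        s=(u>a)&(u<b); print(f,(a,b),s.sum(),np.median(q[s,2]).round(4) if s.any() else None)
E
python3 plan.py .5964 -.2504 .18 74.2
```

```text
w19 (np.float64(0.1448364949275231), np.float64(0.15683649492752308)) 3240 circle [587.2  43.2] 29.9 z 0.1520 px 270.0 207.0
w19 blue (0.07, 0.099) 1327 c [608.8  36.3] [58.6 36.3] 74.0 zmed 0.0779 px 273.0 157.0
w19 blue (0.044, 0.052) 345 c [630.   30.6] [41.8  8.1] 74.2 zmed 0.0479 px 272.0 137.0
w19 orange (0.05, 0.066) 117 c [635.1  28.6] [36.4  4.2] 74.06 zmed 0.0535 px 271.0 130.0
w19 (-0.04, -0.02) 0 None
w19 (0.02, 0.04) 867 0.078
s19 blue (0.07, 0.099) 433 c [588.3  41.7] [60.1 83.2] 74.19 zmed 0.0779 px 290.0 223.0
s19 blue few 9
s19 orange few 18
s19 (-0.04, -0.02) 31 0.0778
s19 (0.02, 0.04) 140 0.078
d19 blue (0.07, 0.099) 315 c [582.   42.4] [62.4 84.7] 70.52 zmed 0.0773 px 279.0 200.0
d19 blue few 0
d19 orange few 0
d19 (-0.04, -0.02) 76 0.0775
d19 (0.02, 0.04) 52 0.0774
t 28.1 jaw ang -105.81 j1 23.2 j6 51.0 force [ 0.1 -0.2 -2.6] open 0.0387
tcp [0.5862 0.0427 0.1902] orient tilt x-axis [-2.e-03 -4.e-04 -1.e+00]
spin rad -0.000 then d(cm) [ 1.03  8.97 27.93]  without spin [ 1.03  8.97 27.93] yaxis after [ 0.96 -0.27 -0.  ]
```

The cap is level and fully home: top 0.078 at both ends in both fixed views. Returning the tool to its stand.

move_arm(
  commands=[
    [[0,0.8,2.5,0],[0,1.3,4,0],[0,1.3,4,0],[0,1.3,4,0],[0,1.3,4,0],[0,1.3,4,0],[0,1.1,3.5,0],[0,0.6,1.9,0]],
  ],
)

```text
clock: 28.9
tool_pos: [0.5967, -0.2528, 0.19]
orientation: [-75.4, 89.9, 178.7]
force: [-0.1, 0.7, -2.9]
opening: 0.039
```

move_arm(
  commands=[
    [[2,0,0,0],[3,0,0,0],[2,0,0,0],[0,0,0,0],[0,0,0,0],[0,0,0,0]],
  ],
)

```text
clock: 29.5
tool_pos: [0.5985, -0.2503, 0.1227]
orientation: [83.4, 89.9, -22.4]
force: [-0.9, 0.4, -2.3]
opening: 0.039
```

```bash
python3 - <<'E'
from tool import *
cap('wrist','w20');t=get_obs()['tool_pos'];h=t[2]-.0594;print('base',h)
circ('w20',h+.014,h+.026,t[:2],.04,(0,0,90),(180,70,255))
meas('w20',None,.013,.022,(.6,-.25),.09)
E
python3 plan.py .5964 -.2504 .0645 74.2
```

```text
base 0.06351185844934229
w20 (np.float64(0.07751185844934229), np.float64(0.08951185844934229)) 3251 circle [ 599.  -250.2] 29.9 z 0.0833 px 270.0 207.0
w20 None (0.013, 0.022) 1778 c [ 596.5 -250.5] [89.9 89.9] 15.51 zmed 0.0171 px 274.0 174.0
t 29.55 jaw ang -105.78 j1 -5.5 j6 79.7 force [ 0.6 -0.3 -1.7] open 0.0391
tcp [ 0.5985 -0.2502  0.1229] orient tilt x-axis [ 2.1e-03 -6.0e-04 -1.0e+00]
spin rad 0.000 then d(cm) [ 5.84 -0.21  0.08]  without spin [ 5.84 -0.21  0.08] yaxis after [ 0.96 -0.27  0.  ]
```

View pics/w20.png

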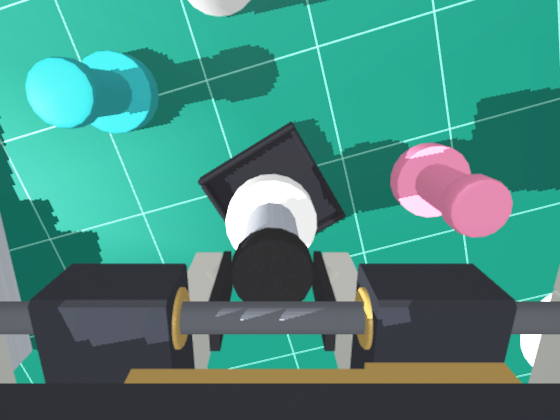

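The tool hangs at px (272,225), 2.5 mm off the stand's centre (stand at (270,185)). Correcting and lowering.

move_arm(
  commands=[
    [[1,-0.23,0.1,0],[2,0,0,0],[1.5,0,0,0],[0.7,0,0,0],[0.3,0,0,0],[0.2,0,0,0],[0.1,0,0,0],[0,0,0,0]],
  ],
)

```text
clock: 30.35
tool_pos: [0.5956, -0.2505, 0.0641]
orientation: [93.6, 89.9, -12.2]
force: [-0.1, 0.3, -2.9]
opening: 0.0384
```

move_arm(
  commands=[
    [[0,0,0,0],[0,0,0,0]],
  ],
)

```text
clock: 30.55
tool_pos: [0.5955, -0.2505, 0.0641]
orientation: [92.7, 89.9, -13.1]
force: [0.6, 0.8, -1.5]
opening: 0.0388
```

move_arm(
  commands=[
    [[0.05,0,0,0],[0,0,0,0],[0,0,0,0]],
  ],
)

```text
clock: 30.85
tool_pos: [0.5958, -0.2505, 0.0639]
orientation: [89.8, 89.9, -16.0]
force: [0.5, 1.7, 5.9]
opening: 0.039
```

move_arm(
  commands=[
    [[0,0,0,0],[0,0,0,0],[0,0,0,0],[0,0,0,0],[0,0,0,0]],
  ],
  jaw=6.5,
)

```text
clock: 31.35
tool_pos: [0.5949, -0.2505, 0.0628]
orientation: [-79.0, 90.0, 175.2]
force: [0.2, 0.1, 0.2]
opening: 0.0643
```

move_arm(
  commands=[
    [[-0.5,0,0,0],[-1.5,0,0,0],[-3,0,0,0],[-4,0,0,0],[-4,0,0,0],[-2,0,0,0],[0,0,0,0],[0,0,0,0]],
  ],
)

```text
clock: 32.15
tool_pos: [0.595, -0.2503, 0.2135]
orientation: [119.0, 89.9, 13.2]
force: [-0.1, 0.5, -1.5]
opening: 0.065
```

Run:
```python
from tool import *
cap('wrist','w21');cap('scene','s21');cap('side','d21');print(get_obs()['clock'],get_obs()['tool_pos'])
circ('w21',.085,.105,(.596,-.25),.05,(0,0,0),(180,255,110));circ('w21',.018,.031,(.596,-.25),.05,(0,0,120),(180,60,255))
meas('w21',None,.013,.022,(.6,-.25),.09)
meas('s21','blue',.07,.099,(.587,.0425),.06);meas('s21','red',.055,.075,(.415,.277),.1)
meas('s21','blue',.02,.036,(.598,.238),.06);meas('s0' if 0 else 'scene0','blue',.02,.036,(.598,.238),.06)
a=[cv2.imread(f'pics/{n}.png') for n in('s21','w21')]
cv2.imwrite('pics/fin.png',cv2.resize(np.hstack([a[0][120:330,100:480],a[1][:210,100:480]]),(798,221)))
```

```text
32.3 [ 0.59435816 -0.25022782  0.21166092]
w21 (0.085, 0.105) 1584 circle [ 596.  -250.5] 19.9 z 0.0943 px 271.0 189.0
w21 (0.018, 0.031) 1147 circle [ 596.1 -250.2] 29.9 z 0.0245 px 271.0 161.0
w21 None (0.013, 0.022) 1505 c [ 596.3 -250.4] [90.4 90.1] 15.45 zmed 0.0171 px 270.0 168.0
s21 blue (0.07, 0.099) 572 c [587.   42.3] [60.4 84.9] 74.58 zmed 0.0779 px 291.0 220.0
s21 red (0.055, 0.075) 74 c [418.8 274.9] [14.  51.9] 83.89 zmed 0.0671 px 376.0 185.0
s21 blue (0.02, 0.036) 304 c [600.9 238. ] [43.8 63.1] 61.51 zmed 0.0298 px 360.0 241.0
scene0 blue (0.02, 0.036) 313 c [600.8 237.8] [44.1 61.6] 61.64 zmed 0.0299 px 360.0 242.0
```

The numeric checks all agree, so I'm handing the job in.

```bash
python3 -c "
from plant import close_job
print(close_job())"
```

```text
the job is handed in; nothing more can be done
None
```

I did every step in the order asked and handed the job in at about 32 s. `close_job` gives no verdict.

- **Red cover:** it lies flat in the yellow tray, with the rib top at 0.067 to 0.068 m.
- **Large cap:** I set it loosely on the spigot, let go and pressed it slowly with the seating tool. I pressed at about 8 N until the force fell away at the click, then on to a firm stop at about 18 N. Its top reads 0.078 m at both ends in both fixed views, which is fully home and level. I inferred the click from the force drop and the height; the only clip I could see afterwards was the +x one, its lip lying in place at 0.048 m.
- **Seating tool:** it stands upright in its stand, with knob and foot axes within 0.5 mm of each other and of the stand's centre. The gripper is open and clear above it.
- **Small cap:** it has not moved (within 0.2 mm). I did not re-measure the other bystanders.

Two things did not go as planned. My first grip on the tool closed on the knob instead of the stem (39 mm opening), so I opened and gripped it again with the pads on the knob. The final picture could not be viewed because I had reached the limit of 12 pictures, more than the 8 planned, so the last checks rest on depth and colour measurements.

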